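# Roll a row of caps home with a hand roller

## Robot

A 7-joint arm with a two-finger parallel gripper is mounted at the origin on a cart in front of the work surface, level with it; the furniture and walls round the work are solid. World frame = base frame: x ahead of the robot, y to its left, z up, the work surface at z = 0. Lengths are in m, angles in rad, forces in N, time in s.
With the tool pointing down it reaches from about 0.4 to 0.85 m from the base axis. Payload 4.5 kg.
Tool frame: the origin (TCP) lies midway between the tips of the shut fingers; the grasp point (between the pads) lies 19 mm behind it; z points along the fingers, y is the direction in which the jaws open and shut (so a half turn about z gives the same grasp; the last joint's range is limited). The gripper opens to 85 mm and grips with 20 to 120 N. Pads are 22 mm wide; open, the fingers measure 114 mm over their backs; the gripper's body (76 mm by 85 mm) begins 54 mm behind the grasp point. The pads swing forward as they close: fully open they stand 13 mm farther back than shut.
Start: joints at [-1.081, 0.689, -0.195, 1.565, 0.157, 0.902, -0.215], TCP at [0.275, 0.561, 0.231] pointing down, gripper open.
Joint ranges: [-3.01, 3.01], [-0.46, 2.08], [-1.47, 1.51], [0.13, 2.56], [-1, 4.14], [0.04, 2.09], [-2.66, 2.66]. Speed limits (rad/s): [2.57, 2.57, 3.14, 3.14, 3.14, 3.14, 3.14].

## Interface

Orientations are given as a rotation vector (axis times angle).
In Python, from cell import observe, grab_frame, camera_model, bot, spotter gives the robot as it stands.
- The arm moves only by the tool arm_command, never from a script. Its argument "commands" is a list of rows, each a list of 3 entries, a list of its own where there are three numbers: the opening in per cent of the stroke, from 0 (shut) to 100 (fully open), then the shift along the world's x, y, z in m, then the turn, a rotation vector about the world's x, y, z in degrees. A call has exactly 8 rows; each row shifts and turns the commanded pose from where the row before left it; what a row does not reach is not made up. A row lasts 1/8 s, in which the tool goes at most 62.5 mm and 10.7 degrees, less where a joint would pass 70% of its speed; a pose out of reach is approached as far as the arm can. A call is refused whole if a number of a shift passes 0.0625 or a number of a turn 10.7, either way. A call with a gripper value outside its range is refused whole. The fingers move at their own pace and stop on an object; "newtons" is the grip in N (left out, the last holds). Time passes only in rows, so rows that do not move let the fingers close, or fill a call up. It gives the time, the measured TCP pose, the force and the opening at its end, in the units of the state.
- observe(): the state, without advancing time (a new reading comes with each control period).
- grab_frame(name): name is "side" or "top" or "wrist"; returns (picture, depth): 420x560x3 uint8, red, green, blue; 420x560 float32, m along the optical axis (not along the pixel's ray), 0 where there is no reading.
- camera_model(name): a dict with "intrinsics" (3x3 intrinsics, pixels), "rvec" (rotation vector, rad) and "tvec" (3), from world to camera coordinates, as OpenCV has them. Camera axes: x right, y down, z forward; pixel columns grow to the right and rows downward; lengths in m; the calibration is good to about 2 mm. A picture is of the moment at which its call begins: read the wrist's pose just before it. camera_model takes no time and is no camera call; for the wrist camera it gives the pose at the moment of the call.
- bot.close_job(): hands the job in, once; it reports no verdict.
Trained networks look in the newest picture that a camera, given by its name, has taken for a name from the list of things; names that differ only in an ending like _2 or _b are one class to them, and where a whole thing is asked for, a point or a joint stands for the part that bears it (a point fixed in the world has none). Each returns a list of dicts, best first, with "score" (0 to 1); they miss things now and then, are a little off and sometimes report something else, mostly with a low value. They report only what shows in the picture. A call takes as long as a camera call. They do not tell look-alikes from the thing itself.
- spotter.recognise(camera, target): "extent" ([left, top, width, height] in pixels, round what is visible of it).
- spotter.trace(camera, target): "region" (420x560 bool, what is visible of it) and "extent" ([left, top, width, height] in pixels, round what is visible of it).
- spotter.landmark_of(camera, target): "centre" ([column, row] in pixels: a listed point, or the origin of a listed thing).
The state is a dict: "clock": time; "q": joint angles; "qvel": joint speeds; "joint_efforts": joint torques, N m; "ee_pos": TCP position; "tool_rot": TCP orientation; "wrist_force": force on the tool from outside, world axes, zero at the start; "moment": the same for the moment, N m; "width": finger opening in m.
Only numpy, scipy, OpenCV 4.12 (cv2) and the standard library are available. Lean on these libraries where they do the work, as an engineer would, in place of code of your own. Each camera call takes 0.05 s, during which the arm holds its last target. There are 200 camera calls.

## Task

One row of caps on the white sample block is still standing up. Take the hand roller from its stand and roll it along that row with firm, steady pressure, without slamming, until all six caps are fully home, level with the other rows; the block rocks on springs, so follow it. Touch the block only with the roller, then hang the roller back upright in its stand and leave the other things on the bench where they are.

Things in the scene. Friction and masses are not known exactly. Their poses are not given: they have to be found in the camera images.
- row_middle (a point): middle of the row of six raised grey caps, at the height of cap tops that are home (61 mm above the bench). The row lies along this y axis; z is up. Caps are 16.4 mm square with a dark dot, pitch 18 mm (outer cap centres at y = +-45 mm). Three rows of the same caps, already home, lie beside it at x = +18, +36, +54 mm. The block around it: see row_end_left, station
- row_end_left (a point): end of the same row at its +y side (outer edge, y = 54 mm from row_middle), at the height of cap tops that are home. Each raised cap stands 3 to 4.5 mm too high and is stiff: it slides straight down under roughly 9 to 12 N, stays where it is left and stops hard when home
- row_end_right (a point): end of the same row at its -y side (y = -54 mm from row_middle), at the height of cap tops that are home
- station: fixed aluminium cradle, 104 mm (x) x 156 mm (y), side cheeks to 59 mm high; origin at the middle of its underside. In it the white block (88 x 128 mm, top 58 mm high) rocks on springs about a line parallel to x through the middle: a pressed end sinks several mm (up to 11), the middle does not; it springs back level. More than 40 N on it is too much
- cap_1 (a joint): how far the cap nearest row_end_right (y = -45 mm) is pressed in, m: 0 = 4.5 mm too high, 0.0045 = fully home
- cap_2 (a joint): the same for the next cap (y = -27 mm)
- cap_3 (a joint): the same for the cap at y = -9 mm
- cap_4 (a joint): the same for the cap at y = +9 mm
- cap_5 (a joint): the same for the cap at y = +27 mm
- cap_6 (a joint): the same for the cap nearest row_end_left (y = +45 mm)
- handle (a point): centre of the hand roller's black upright handle: 20 mm thick along y, 34 mm wide along x, 46 mm high. Below it a steel shoulder plate 70 mm (y) x 44 mm (x), its top 23 mm, its underside 29 mm below this point; then a yoke with a rubber drum 36 mm in diameter, 22 mm wide, axle along x: it rolls along y. Lowest point of the drum 71 mm below this point
- roller: the hand roller, about 0.2 to 0.35 kg; origin at the lowest point of its drum, 71 mm below handle, same axes. It starts hanging upright in its stand
- drum (a joint): angle the drum has turned in its yoke, rad; it turns freely either way
- stand_top (a point): centre of the opening of the grey fixed roller stand, at the top of its two walls, 52 mm above the bench. Walls 50 mm apart (clear, along y), 12 mm thick, 56 mm wide along x. The roller hangs between them, its shoulder plate resting on both tops (handle centre 29 mm above this point), handle y along stand y
- timer: small white timer, 60 x 64 x 20 mm, bystander; origin under its middle
- tube_orange: lying tube with orange cap, 115 mm long, bystander
- petri: petri dish, 90 mm across, 15 mm high, bystander
- slides: blue slide box, 89 x 99 x 32 mm, bystander
- film: carton, 63 x 119 x 59 mm, bystander
- marker: lying marker pen, 135 mm long, bystander
Things that resemble listed ones, but are neither listed nor needed, are in the scene too. What is shaped like the roller but orange is not meant.

How it is judged:
On the way, in this order (a step that is already met when the one before it is completed fails the run):
1. the roller is rolled along the row under pressure: its drum turns at least 2 rad while it bears on the block (contact force between station and roller above 3 N and (value of joint drum above 2 rad or value of joint drum below -2 rad)), for 0.02 s.
2. all six caps are home (value of joint each of cap_1, cap_2, cap_3, cap_4, cap_5, cap_6 above 0.0033 m), for 0.1 s.
3. the roller hangs in its stand again (x of handle in the frame of stand_top between -0.015 and 0.015 m and y of handle in the frame of stand_top between -0.012 and 0.012 m and z of handle in the frame of stand_top between 0.025 and 0.033 m and angle between handle's own z axis and vertical below 0.12 rad), for 0.1 s.
At the end, for the whole second after the job is handed in: all six caps within 1.2 mm of fully home, the roller at rest, upright (within 0.12 rad) in its stand with its shoulder plate resting on both walls (height within 4 mm, within 12 mm along and 15 mm across of the middle) (all of step 2 and all of step 3 and linear speed of roller below 0.02 m/s); the robot touches nothing.
It fails at once if the block or its cradle is loaded with more than 40 N (contact force between station and anything else above 40 N).
It fails at once if the block or its cradle is touched by the gripper or arm (contact force between any of the fingers, the arm and station above 1 N).
It fails at once if a bystander is moved by more than 20 mm (distance of any of timer, tube_orange, petri, slides, film, marker from where it was at the start of the episode above 0.02 m).
It also fails if it takes over 72 s, if anything falls off the work surface, if the arm or the gripper's body presses on something with over 40 N, if the wrist force passes 120 N, or if a joint passes its speed limit or range.

## Working session

There is one attempt and no reset: what is moved stays moved. The work goes in short steps, Python scripts to look and compute and a tool call to move; the robot and the scene stay as the last step left them, time stands still between calls to the robot, and variables do not carry over. Pictures are saved under pics/ and viewed, about 8 in all and at most 12, crops included, and the job is handed in when it is done.

Besides the shell and the picture viewer there is one more tool, called in YAML: its name, and indented under it one key for each argument. arm_command: Moves the arm, as the interface text tells. Its arguments: {"type":"object","properties":{"commands":{"type":"array"},"newtons":{"type":"number"}},"required":["commands"]}

```bash
mkdir -p pics; cat > h.py <<'E'
import numpy as np, cv2
from cell import observe, grab_frame, camera_model, bot, spotter
def cam(n):
    m=camera_model(n); R=cv2.Rodrigues(np.array(m["rvec"],float))[0]
    return np.array(m["intrinsics"],float),R,np.array(m["tvec"],float).ravel()
def ray(c,u,v):
    K,R,t=c; d=R.T@np.linalg.inv(K)@np.array([u,v,1.]); return -R.T@t,d
def at_z(c,u,v,z):
    o,d=ray(c,u,v); return o+d*(z-o[2])/d[2]
def at_d(c,u,v,dep):
    o,d=ray(c,u,v); return o+d*dep
def proj(c,P):
    K,R,t=c; p=K@(R@np.array(P,float)+t); return p[:2]/p[2]
def save(n,img,s=1): cv2.imwrite("pics/"+n+".png",cv2.resize(img,None,fx=s,fy=s,interpolation=cv2.INTER_CUBIC)[:,:,::-1])
E
python3 - <<'E'
from h import *
np.set_printoptions(precision=4,suppress=True)
s=observe(); print({k:np.round(v,3) for k,v in s.items()})
for n in("top","side"):
    im,d=grab_frame(n); save(n+"0",im); np.save(n+"_d.npy",d); c=cam(n)
    print(n,"campos",-c[1].T@c[2])
    for t in("handle","roller","stand_top","row_middle","row_end_left","row_end_right","station"):
        for r in spotter.landmark_of(n,t)[:3]: print(n,t,round(r["score"],2),np.round(r["centre"],1))
E
```

```text
{'clock': np.float64(0.0), 'q': array([-1.081,  0.69 , -0.195,  1.566,  0.157,  0.902, -0.215]), 'qvel': array([ 0.001, -0.   ,  0.   , -0.001, -0.   ,  0.   ,  0.   ]), 'joint_efforts': array([ -0.   , -53.96 ,  -1.267, -15.854,   0.009,   0.009,  -0.   ]), 'ee_pos': array([0.275, 0.561, 0.23 ]), 'tool_rot': array([-0.71 , -3.06 ,  0.003]), 'wrist_force': array([-0.717,  0.719,  0.549]), 'moment': array([-0.003,  0.025,  0.011]), 'width': np.float64(0.085)}
top campos [ 0.3689 -0.0013  1.0231]
top handle 0.85 [347.  296.2]
top handle 0.77 [396.2 275.4]
top handle 0.65 [346.7 237.4]
top roller 0.83 [343.8 238. ]
top roller 0.81 [345.1 298.2]
top roller 0.75 [388.3 279.4]
top stand_top 0.67 [343.7 234.3]
top row_middle 0.71 [189. 150.]
top row_middle 0.7 [205.9 224.7]
top row_middle 0.22 [274.2 280.2]
top row_end_left 0.95 [181.4 232.4]
top row_end_left 0.43 [342.5 233.3]
top row_end_right 0.76 [228.8 215.4]
top station 0.91 [205.1 222.1]
side campos [ 0.759  -0.8921  1.0228]
side handle 0.98 [183.  245.8]
side handle 0.88 [239.1 251.5]
side handle 0.69 [183.  284.8]
side roller 0.97 [187.  264.2]
side roller 0.85 [189.  299.4]
side roller 0.72 [239.2 268.9]
side stand_top 0.97 [235.6 259.5]
side row_middle 0.69 [280.3 171.4]
side row_end_left 0.56 [280.5 162. ]
side row_end_left 0.56 [240.  272.6]
side row_end_right 0.78 [281.9 184.6]
side row_end_right 0.43 [281. 175.]
side station 0.87 [288.6 187.3]
```

View pics/top0.png

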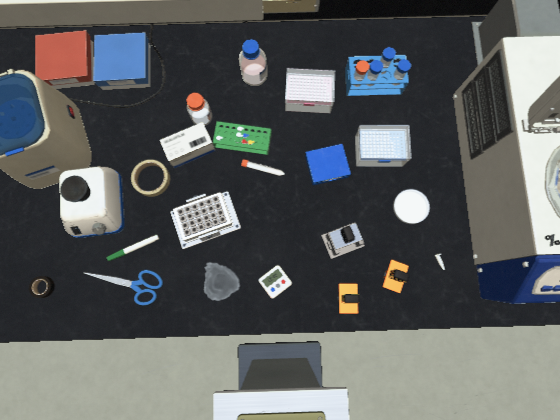

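View pics/side0.png

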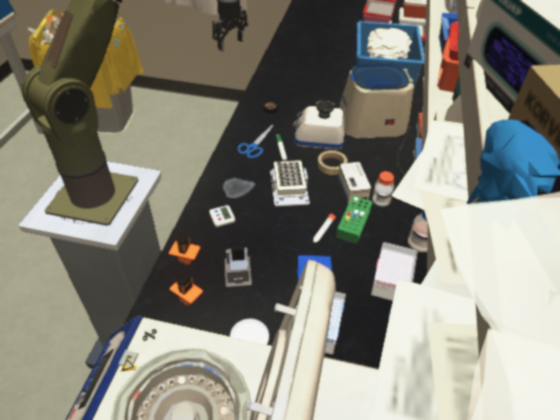

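The top view shows the grey roller in its grey stand at (345,238), which is the one I want. Its look-alikes are the two orange ones at (347,297) and (396,275). The white block is at (205,220) and is turned about 15–20°. The side view agrees: grey stand at (238,265), orange pieces at (184,250) and (187,290).

```bash
python3 - <<'E'
from h import *
np.set_printoptions(precision=4,suppress=True)
im=cv2.imread("pics/top0.png")[:,:,::-1]; c=cam("top"); d=np.load("top_d.npy")
a=cv2.resize(im[185:255,165:245],(560,490),interpolation=cv2.INTER_CUBIC)
b=cv2.resize(im[215:265,315:370],(240,218),interpolation=cv2.INTER_CUBIC)
o=np.zeros((490,800,3),np.uint8); o[:,:560]=a; o[:218,560:]=b; save("crop1",o)
print(at_z(c,347,236,.081), at_z(c,205,222,.0), at_z(c,205,222,.058))
s=cam("side"); print("side", at_z(s,239,251.5,.081), at_z(s,288.6,187.3,0))
for n,z in(("station",.058),):
    r=spotter.trace("top",n)[0]; m=r["region"].astype(np.uint8)
    v,u=np.nonzero(m); P=np.array([at_z(c,x,y,z)[:2] for x,y in zip(u,v)],np.float32)
    print(n,r["extent"],cv2.minAreaRect(P), proj(c,[0.5,0,0]))
r=[x for x in spotter.trace("top","stand_top") ]+spotter.trace("top","handle")
for x in r: print(x["score"],x["extent"])
# depth heights around stand and block
for u0,u1,v0,v1 in((325,366,220,258),(170,242,190,250)):
    P=np.array([at_d(c,u,v,d[v,u]) for v in range(v0,v1) for u in range(u0,u1) if d[v,u]>0])
    for lo,hi in((.045,.075),(.095,.12)):
        q=P[(P[:,2]>lo)&(P[:,2]<hi)]
        if len(q)>5: print(lo,len(q),cv2.minAreaRect(q[:,:2].astype(np.float32)),q.mean(0))
E
```

```text
[ 0.5013 -0.1677  0.081 ] [0.5602 0.1798 0.    ] [0.5494 0.1696 0.058 ]
side [ 0.5083 -0.1623  0.081 ] [0.5645 0.1851 0.    ]
station [173.3, 191.1, 65.9, 56.8] ((0.5618738532066345, 0.1719835102558136), (0.11486513167619705, 0.1498240977525711), 18.147775650024414) [275.7565 243.1656]
0.66 [320.1, 231.5, 44.6, 28.2]
0.84 [383.0, 260.3, 25.5, 32.3]
0.65 [329.7, 226.5, 30.7, 21.7]
0.56 [335.4, 283.2, 24.9, 27.9]
0.045 448 ((0.5020837187767029, -0.1678096204996109), (0.05575324594974518, 0.07473144680261612), 19.117698669433594) [ 0.5005 -0.1634  0.0563]
0.095 130 ((0.504654049873352, -0.16670721769332886), (0.03298407047986984, 0.01978135108947754), 16.44867706298828) [ 0.5044 -0.1662  0.1022]
0.045 1917 ((0.5654545426368713, 0.17916542291641235), (0.10999462753534317, 0.12382234632968903), 18.292570114135742) [0.5637 0.1781 0.0592]
```

View pics/crop1.png

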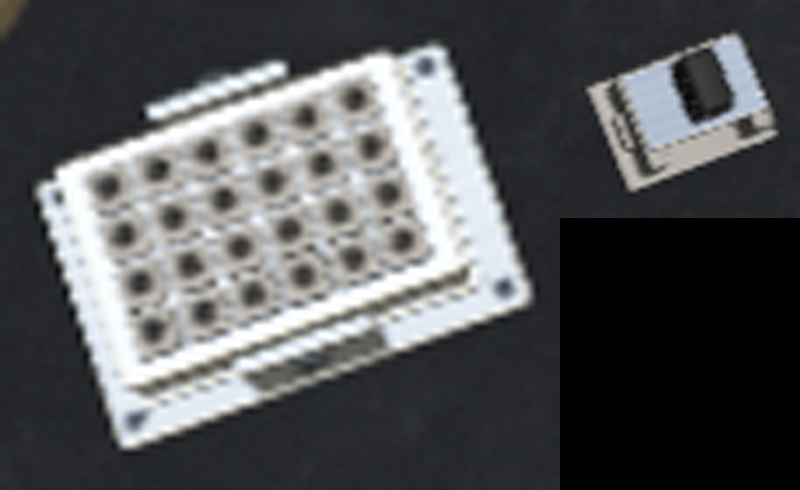

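The crop shows the 4x6 block yawed about 18°, and the grey roller upright in its stand, also yawed about 17°. I'll move over the block and look with the wrist camera to confirm which edge row is raised.

arm_command:
  commands:
    - [100,[0.02,-0.03,0.03],[0,0,-10]]
    - [100,[0.03,-0.045,0.015],[0,0,-10]]
    - [100,[0.03,-0.045,0.015],[0,0,-10]]
    - [100,[0.03,-0.045,0.015],[0,0,-10]]
    - [100,[0.03,-0.045,0.01],[0,0,-10]]
    - [100,[0.03,-0.045,0.0],[0,0,-10]]
    - [100,[0.03,-0.045,0.0],[0,0,-10]]
    - [100,[0.03,-0.045,0.0],[0,0,-10]]

```text
clock: 1.95
ee_pos: [0.5059, 0.2149, 0.3166]
tool_rot: [-2.516, -1.881, -0.001]
wrist_force: [1.1, 0.6, -1.2]
width: 0.0858
```

arm_command:
  commands:
    - [100,[0.01,-0.02,0.0],[0,0,-10]]
    - [100,[0,0,0.0],[0,0,-10]]
    - [100,[0,0,0],[0,0,-10]]
    - [100,[0,0,0],[0,0,-10]]
    - [100,[0,0,0],[0,0,-10]]
    - [100,[0,0,0.0],[0,0,-7]]
    - [100,[0,0,0.0],[0,0,0]]
    - [100,[0,0,0.0],[0,0,0]]

```text
clock: 2.95
ee_pos: [0.515, 0.1963, 0.3163]
tool_rot: [-3.107, -0.465, -0.0]
wrist_force: [0.1, -0.4, -0.5]
width: 0.0856
```

```bash
python3 - <<'E'
from h import *
np.set_printoptions(precision=4,suppress=True)
s=observe(); R=cv2.Rodrigues(np.array(s["tool_rot"]))[0]
print(s["clock"],s["ee_pos"],R,s["q"],s["wrist_force"])
c=cam("wrist"); print("cam",-c[1].T@c[2],c[1]); im,d=grab_frame("wrist"); save("w1",im); np.save("w1_d.npy",d)
print(c[0])
for t in("row_middle","row_end_left","row_end_right","station"):
    for r in spotter.landmark_of("wrist",t)[:3]:
        u=r["centre"]; print(t,round(r["score"],2),np.round(u,1),at_z(c,*u,0 if t=="station" else .061))
E
```

```text
2.95 [0.515  0.1963 0.3163] [[ 0.9562  0.2927  0.    ]
 [ 0.2927 -0.9562  0.0001]
 [ 0.     -0.0001 -1.    ]] [-0.7389  0.5283  0.4828  1.6962 -0.2843  0.9872 -1.428 ] [ 0.0772 -0.3901 -0.4922]
cam [0.5806 0.2164 0.4591] [[ 0.2933 -0.956   0.0003]
 [-0.9196 -0.282   0.2736]
 [-0.2614 -0.0805 -0.9619]]
[[327.6228   0.     276.3836]
 [  0.     327.6228 210.7575]
 [  0.       0.       1.    ]]
row_middle 0.64 [304.  161.8] [0.5412 0.1692 0.061 ]
row_end_left 0.94 [254.5 162.6] [0.5227 0.2262 0.061 ]
row_end_right 0.9 [349.4 163.5] [0.5554 0.1158 0.061 ]
station 0.94 [303.1 137.5] [0.5663 0.1736 0.    ]
```

View pics/w1.png

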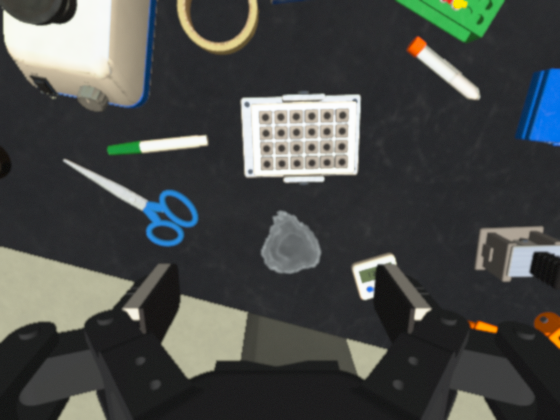

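The wrist view shows the block at (302,138). The four cap rows are at image rows ~115, 131, 147 and 162, and the networks put the raised row on the near one (162). I'll check that with depth.

```bash
python3 - <<'E'
from h import *
np.set_printoptions(precision=4,suppress=True)
c=cam("wrist"); d=np.load("w1_d.npy")
im=cv2.imread("pics/w1.png")
save("w1crop",im[90:190,235:370,::-1],5.5)
yaw=np.radians(17.0)
# fit plane to depth points on block, show mean height by row-frame x
P=np.array([at_d(c,u,v,d[v,u]) for v in range(95,185) for u in range(240,365) if d[v,u]>0])
q=P[(P[:,2]>.045)&(P[:,2]<.08)]; rect=cv2.minAreaRect(q[:,:2].astype(np.float32)); print(rect,len(q))
# yaw from the two ends
a=at_z(c,254.5,162.6,.061); b=at_z(c,349.4,163.5,.061); yaw=np.arctan2(-(a-b)[0],(a-b)[1]); print("yaw",np.degrees(yaw),np.linalg.norm(a-b),(a+b)/2)
ex=np.array([np.cos(yaw),np.sin(yaw)]); ey=np.array([-ex[1],ex[0]])
o=((a+b)/2)[:2]; X=(q[:,:2]-o)@ex; Y=(q[:,:2]-o)@ey
for x in np.arange(-.03,.085,.006):
    k=(abs(X-x)<.003)&(abs(Y)<.05)
    if k.sum()>5: print(round(x,3),k.sum(),np.median(q[k,2]).round(4),np.percentile(q[k,2],90).round(4))
E
```

```text
((0.5644968152046204, 0.1769595444202423), (0.10547583550214767, 0.12417047470808029), 18.22918701171875) 7793
yaw 16.405687044937807 0.11516251045800156 [0.5391 0.1708 0.061 ]
-0.024 80 0.0577 0.0591
-0.018 205 0.0581 0.0596
-0.012 274 0.0578 0.0588
-0.006 350 0.0641 0.0656
-0.0 413 0.0649 0.0659
0.006 433 0.0647 0.066
0.012 437 0.0606 0.064
0.018 418 0.0611 0.0622
0.024 441 0.0609 0.0621
0.03 422 0.0606 0.0619
0.036 444 0.0612 0.0622
0.042 449 0.0609 0.0621
0.048 436 0.0605 0.062
0.054 463 0.0611 0.0622
0.06 469 0.061 0.0622
0.066 437 0.0581 0.0596
0.072 196 0.0576 0.0593
0.078 136 0.0591 0.0601
```

View pics/w1crop.png

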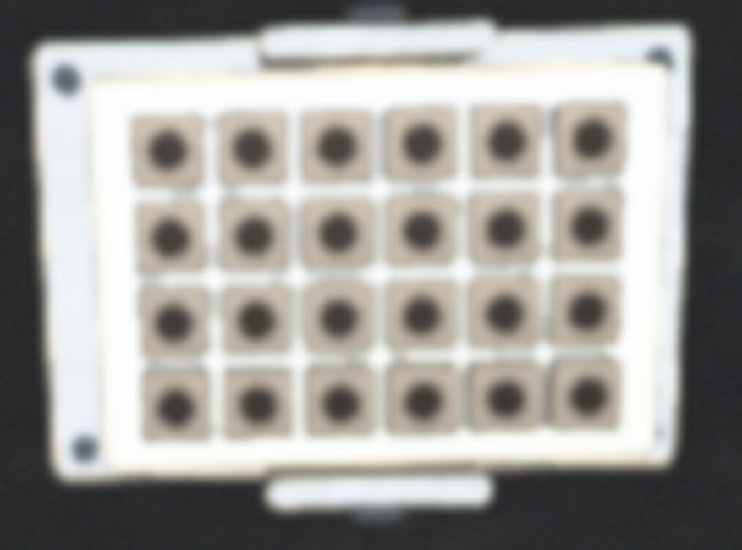

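The depth confirms it: the near row tops are at 65 mm against 61 mm for the others, and the dot grid is clear in the crop. Next I'll fit the row frame from the dots and measure the stand and roller on the way over.

```bash
python3 - <<'E'
from h import *
np.set_printoptions(precision=4,suppress=True)
c=cam("wrist")
D={0:[(176,408),(258,405),(341,404),(423,401),(505,399),(587,397)],1:[(174,324),(257,320),(339,318),(421,316),(503,314),(586,312)],2:[(171,238),(254,237),(338,233),(422,231),(505,229),(588,228)],3:[(168,150),(252,148),(338,146),(422,144),(507,142),(592,140)]}
W=[];M=[]
for r,L in D.items():
    for i,(u,v) in enumerate(L):
        W.append(at_z(c,235+(u-2.5)/5.5,90+(v-2.5)/5.5,.065 if r==0 else .061)[:2]); M.append([r*.018,.045-.018*i])
W=np.array(W);M=np.array(M)
A,_=cv2.estimateAffinePartial2D(M.astype(np.float64),W,method=cv2.LMEDS); s=np.hypot(A[0,0],A[1,0])
print("yaw",np.degrees(np.arctan2(A[1,0],A[0,0])),"scale",s,"row_middle",A[:,2]); res=W-(M@A[:,:2].T+A[:,2]); print(abs(res).max())
print(A@[0,.045,1],A@[0,-.045,1])
E
```

```text
yaw 18.38873180121424 scale 0.9979639675786599 row_middle [0.5406 0.1691]
0.0003046720992896379
[0.5265 0.2118] [0.5548 0.1265]
```

arm_command:
  commands:
    - [100,[0.0,-0.04,0.0],[0,0,0]]
    - [100,[-0.005,-0.05,0.0],[0,0,0]]
    - [100,[-0.005,-0.05,0.0],[0,0,0]]
    - [100,[-0.01,-0.05,0.0],[0,0,0]]
    - [100,[-0.01,-0.05,-0.01],[0,0,0]]
    - [100,[-0.01,-0.05,-0.03],[0,0,0]]
    - [100,[-0.01,-0.05,-0.03],[0,0,0]]
    - [100,[0,0,0],[0,0,0]]

```text
clock: 4.2
ee_pos: [0.4622, -0.1485, 0.2451]
tool_rot: [3.109, 0.447, -0.006]
wrist_force: [0.3, 1.2, 0.6]
width: 0.0854
```

```bash
python3 - <<'E'
from h import *
np.set_printoptions(precision=4,suppress=True)
s=observe(); print(s["clock"],s["ee_pos"],s["q"],s["wrist_force"])
c=cam("wrist"); im,d=grab_frame("wrist"); save("w2",im); np.save("w2_d.npy",d)
for t in("handle","roller","stand_top"):
    for r in spotter.landmark_of("wrist",t)[:2]:
        u=r["centre"]; print(t,round(r["score"],2),np.round(u,1),at_z(c,*u,{"handle":.081,"roller":.01,"stand_top":.052}[t]))
v,u=np.nonzero(d>0); o,_=ray(c,0,0); K,R,t=c
P=(np.linalg.inv(K)@np.vstack([u,v,np.ones_like(u)])*d[v,u]).T; P=(P-t)@R
k=(np.hypot(P[:,0]-.503,P[:,1]+.166)<.06); P=P[k]
for lo,hi in((.048,.063),(.055,.063),(.095,.115)):
    q=P[(P[:,2]>lo)&(P[:,2]<hi)]; print(lo,len(q),cv2.minAreaRect(q[:,:2].astype(np.float32)),q.mean(0))
E
```

```text
4.2 [ 0.4622 -0.1485  0.2451] [-0.0574  0.5237  0.4249  1.9748 -0.3169  0.7109 -0.725 ] [0.2558 1.1931 0.6139]
handle 0.93 [264.8 285.9] [ 0.362  -0.1657  0.081 ]
handle 0.87 [308.9 152.3] [ 0.5063 -0.1673  0.081 ]
roller 0.93 [307.3 148.7] [ 0.5044 -0.1731  0.01  ]
roller 0.79 [367.5 246.3] [ 0.4119 -0.2813  0.01  ]
0.048 2484 ((0.5028696656227112, -0.1694343239068985), (0.05527221038937569, 0.07370620965957642), 19.568260192871094) [ 0.5057 -0.1664  0.0571]
0.055 2117 ((0.5062178373336792, -0.16882136464118958), (0.044072531163692474, 0.07018183171749115), 18.32497787475586) [ 0.5076 -0.1666  0.058 ]
0.095 911 ((0.5062795281410217, -0.16869275271892548), (0.034242674708366394, 0.02014707587659359), 18.47504425048828) [ 0.5069 -0.1679  0.1032]
```

View pics/w2.png

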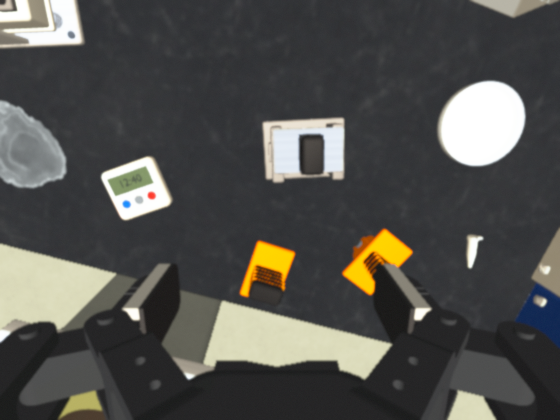

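The wrist view shows the grey stand at (305,150) with the black handle at (312,155), and the orange look-alikes at (268,275) and (378,260). The handle is at about (0.506, -0.169) with yaw 18.4°, and the stand is at (0.503, -0.169). Going above the handle now.

arm_command:
  commands:
    - [100,[0.02,-0.012,-0.02],[0,0,1.4]]
    - [100,[0.021,-0.0127,-0.02],[0,0,0]]
    - [100,[0,0,-0.03],[0,0,0]]
    - [100,[0,0,-0.03],[0,0,0]]
    - [100,[0,0,-0.015],[0,0,0]]
    - [100,[0,0,0],[0,0,0]]
    - [100,[0,0,0],[0,0,0]]
    - [100,[0,0,0],[0,0,0]]
  newtons: 100

```text
clock: 5.4
ee_pos: [0.5069, -0.1686, 0.1324]
tool_rot: [3.101, 0.499, 0.003]
wrist_force: [-0.2, 0.5, 0.3]
width: 0.0858
```

```bash
python3 - <<'E'
from h import *
np.set_printoptions(precision=4,suppress=True)
s=observe(); R=cv2.Rodrigues(np.array(s["tool_rot"]))[0]; print(s["clock"],s["ee_pos"],R,s["wrist_force"],s["width"])
c=cam("wrist"); im,d=grab_frame("wrist"); cv2.imwrite("pics/w3.png",im[:,:,::-1])
v,u=np.nonzero(d>0); K,Rc,t=c
P=(np.linalg.inv(K)@np.vstack([u,v,np.ones_like(u)])*d[v,u]).T; P=(P-t)@Rc
k=(np.hypot(P[:,0]-.505,P[:,1]+.168)<.03); P=P[k]
for lo,hi in((.055,.063),(.097,.110)):
    q=P[(P[:,2]>lo)&(P[:,2]<hi)]
    if len(q)>5: print(lo,len(q),cv2.minAreaRect(q[:,:2].astype(np.float32)),q.mean(0))
E
```

```text
5.4 [ 0.5069 -0.1686  0.1324] [[ 0.9494  0.314   0.0021]
 [ 0.314  -0.9494 -0.0007]
 [ 0.0018  0.0013 -1.    ]] [-0.2351  0.4798  0.2851] 0.08583492028451391
0.055 2947 ((0.5063698291778564, -0.16768088936805725), (0.043291401118040085, 0.05943305045366287), 18.713293075561523) [ 0.5086 -0.1662  0.058 ]
0.097 1935 ((0.5066143274307251, -0.16853585839271545), (0.03315756842494011, 0.019847309216856956), 18.847557067871094) [ 0.5079 -0.1682  0.1033]
```

Aligned to within 1 mm. Descending and closing.

arm_command:
  commands:
    - [100,[0,0,-0.03],[0,0,0]]
    - [100,[0,0,-0.03],[0,0,0]]
    - [100,[0,0,-0.01],[0,0,0]]
    - [100,[0,0,0],[0,0,0]]
    - [15,[0,0,0],[0,0,0]]
    - [10,[0,0,0],[0,0,0]]
    - [5,[0,0,0],[0,0,0]]
    - [5,[0,0,0],[0,0,0]]
  newtons: 100

```text
clock: 6.45
ee_pos: [0.5064, -0.1685, 0.0619]
tool_rot: [3.101, 0.499, 0.001]
wrist_force: [-0.5, 0.9, 0.9]
width: 0.019
```

arm_command:
  commands:
    - [5,[0,0,0],[0,0,0]]
    - [5,[0,0,0],[0,0,0]]
    - [5,[0,0,0],[0,0,0]]
    - [5,[0,0,0],[0,0,0]]
    - [5,[0,0,0.005],[0,0,0]]
    - [5,[0,0,0.01],[0,0,0]]
    - [5,[0,0,0.015],[0,0,0]]
    - [5,[0,0,0.01],[0,0,0]]
  newtons: 100

```text
clock: 7.45
ee_pos: [0.5064, -0.1686, 0.1026]
tool_rot: [3.101, 0.499, 0.002]
wrist_force: [-0.3, -0.9, -2.2]
width: 0.0189
```

Gripped, and the roller weighs about 3 N. Lifting clear, then carrying it to above cap 4 (row y = +9 mm).

arm_command:
  commands:
    - [5,[0,0,0.05],[0,0,0]]
    - [5,[0.004,0.04,0.015],[0,0,0]]
    - [5,[0.004,0.05,0],[0,0,0]]
    - [5,[0.004,0.05,0],[0,0,0]]
    - [5,[0.004,0.05,0],[0,0,0]]
    - [5,[0.004,0.05,0],[0,0,0]]
    - [5,[0.005,0.05,0],[0,0,0]]
    - [5,[0.005,0.05,0],[0,0,0]]

```text
clock: 8.45
ee_pos: [0.536, 0.1733, 0.167]
tool_rot: [-3.102, -0.499, -0.001]
wrist_force: [1.7, -0.2, -2.8]
width: 0.019
```

arm_command:
  commands:
    - [5,[0,0.0056,-0.015],[0,0,0]]
    - [5,[0,0,-0.015],[0,0,0]]
    - [5,[0,0,0],[0,0,0]]
    - [5,[0,0,0],[0,0,0]]
    - [5,[0,0,0],[0,0,0]]
    - [5,[0,0,0],[0,0,0]]
    - [5,[0,0,0],[0,0,0]]
    - [5,[0,0,0],[0,0,0]]

```text
clock: 9.45
ee_pos: [0.5361, 0.1772, 0.1364]
tool_rot: [3.102, 0.499, 0.0]
wrist_force: [-0.4, -0.6, -2.7]
width: 0.0193
```

```bash
python3 - <<'E'
from h import *
np.set_printoptions(precision=4,suppress=True)
s=observe(); R=cv2.Rodrigues(np.array(s["tool_rot"]))[0]; print(s["clock"],s["ee_pos"],R,s["wrist_force"],s["width"])
im,d=grab_frame("wrist"); save("w4",im,1.4)
e=np.array(s["ee_pos"]); p=e[:2]-[.5406,.1691]; a=np.radians(18.4); print("row x,y mm",1e3*(p@[np.cos(a),np.sin(a)]),1e3*(p@[-np.sin(a),np.cos(a)]))
E
```

```text
9.45 [0.5361 0.1772 0.1364] [[ 0.9495  0.3138  0.0002]
 [ 0.3138 -0.9495  0.    ]
 [ 0.0001  0.     -1.    ]] [-0.4299 -0.6242 -2.7284] 0.019320696842363306
row x,y mm -1.6991483683757351 9.080630338504934
```

View pics/w4.png

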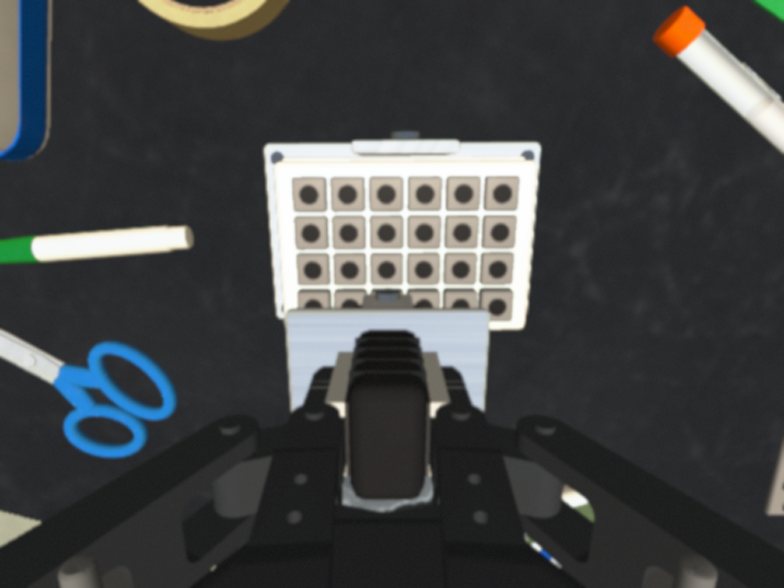

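The roller hangs upright over the row, with its plate at image rows 310–410 and the yoke over the third/fourth cap. Descending gently to contact.

arm_command:
  commands:
    - [5,[0,0,-0.01],[0,0,0]]
    - [5,[0,0,-0.006],[0,0,0]]
    - [5,[0,0,0],[0,0,0]]
    - [5,[0,0,-0.001],[0,0,0]]
    - [5,[0,0,-0.001],[0,0,0]]
    - [5,[0,0,-0.001],[0,0,0]]
    - [5,[0,0,-0.001],[0,0,0]]
    - [5,[0,0,0],[0,0,0]]

```text
clock: 10.5
ee_pos: [0.5363, 0.1771, 0.1169]
tool_rot: [-3.102, -0.499, -0.001]
wrist_force: [-1.2, 0.9, 3.2]
width: 0.0189
```

arm_command:
  commands:
    - [5,[0,0,-0.0004],[0,0,0]]
    - [5,[0,0,-0.0004],[0,0,0]]
    - [5,[0,0,-0.0004],[0,0,0]]
    - [5,[0,0,-0.0004],[0,0,0]]
    - [5,[0,0,-0.0004],[0,0,0]]
    - [5,[0,0,-0.0004],[0,0,0]]
    - [5,[0,0,-0.0004],[0,0,0]]
    - [5,[0,0,-0.0004],[0,0,0]]

```text
clock: 11.5
ee_pos: [0.5363, 0.1772, 0.1141]
tool_rot: [-3.101, -0.499, -0.001]
wrist_force: [-2.9, 0.3, 9.1]
width: 0.0189
```

arm_command:
  commands:
    - [5,[0,0,-0.0004],[0,0,0]]
    - [5,[0,0,-0.0004],[0,0,0]]
    - [5,[0,0,-0.0004],[0,0,0]]
    - [5,[0,0,-0.0002],[0,0,0]]
    - [5,[0,0,0],[0,0,0]]
    - [5,[0,0,0],[0,0,0]]
    - [5,[0,0,0],[0,0,0]]
    - [5,[0,0,0],[0,0,0]]

```text
clock: 12.5
ee_pos: [0.536, 0.1782, 0.113]
tool_rot: [-3.099, -0.5, -0.001]
wrist_force: [-3.7, 1.1, 10.6]
width: 0.0189
```

arm_command:
  commands:
    - [5,[0,0,-0.0003],[0,0,0]]
    - [5,[0,0,-0.0003],[0,0,0]]
    - [5,[0,0,-0.0003],[0,0,0]]
    - [5,[0,0,0],[0,0,0]]
    - [5,[0,0,0],[0,0,0]]
    - [5,[0,0,0],[0,0,0]]
    - [5,[0,0,0],[0,0,0]]
    - [5,[0,0,0],[0,0,0]]

```text
clock: 13.5
ee_pos: [0.536, 0.1785, 0.1126]
tool_rot: [-3.099, -0.5, -0.001]
wrist_force: [-4.3, 1.8, 16.4]
width: 0.0187
```

Cap 4 looks home: the contact has gone stiff at about 19 N. Now rolling toward the +y end and following the sink.

arm_command:
  commands:
    - [5,[-0.0005,0.0014,-0.0001],[0,0,0]]
    - [5,[-0.0005,0.0014,-0.0001],[0,0,0]]
    - [5,[-0.0005,0.0014,-0.0001],[0,0,0]]
    - [5,[-0.0005,0.0014,-0.0001],[0,0,0]]
    - [5,[-0.0005,0.0014,-0.0001],[0,0,0]]
    - [5,[-0.0005,0.0014,-0.0001],[0,0,0]]
    - [5,[0,0,0],[0,0,0]]
    - [5,[0,0,0],[0,0,0]]

```text
clock: 14.5
ee_pos: [0.5345, 0.1829, 0.1119]
tool_rot: [3.1, 0.495, 0.004]
wrist_force: [-1.4, -4.1, 12.8]
width: 0.0191
```

arm_command:
  commands:
    - [5,[-0.0005,0.0014,-0.0002],[0,0,0]]
    - [5,[-0.0005,0.0014,-0.0002],[0,0,0]]
    - [5,[-0.0005,0.0014,-0.0002],[0,0,0]]
    - [5,[-0.0005,0.0014,-0.0002],[0,0,0]]
    - [5,[-0.0005,0.0014,-0.0002],[0,0,0]]
    - [5,[-0.0005,0.0014,-0.0002],[0,0,0]]
    - [5,[0,0,0],[0,0,0]]
    - [5,[0,0,0],[0,0,0]]

```text
clock: 15.5
ee_pos: [0.5307, 0.1944, 0.1105]
tool_rot: [-3.1, -0.499, -0.003]
wrist_force: [-2.1, -0.1, 11.5]
width: 0.0189
```

arm_command:
  commands:
    - [5,[0,0,-0.0004],[0,0,0]]
    - [5,[-0.0005,0.0014,-0.0004],[0,0,0]]
    - [5,[-0.0005,0.0014,-0.0004],[0,0,0]]
    - [5,[-0.0005,0.0014,-0.0004],[0,0,0]]
    - [5,[-0.0005,0.0014,-0.0004],[0,0,0]]
    - [5,[-0.0005,0.0014,-0.0004],[0,0,0]]
    - [5,[-0.0005,0.0014,-0.0004],[0,0,0]]
    - [5,[0,0,0],[0,0,0]]

```text
clock: 16.5
ee_pos: [0.5291, 0.1993, 0.1083]
tool_rot: [3.099, 0.495, 0.006]
wrist_force: [-1.3, -5.3, 14.1]
width: 0.0191
```

arm_command:
  commands:
    - [5,[-0.0005,0.0014,-0.0004],[0,0,0]]
    - [5,[-0.0005,0.0014,-0.0004],[0,0,0]]
    - [5,[-0.0005,0.0014,-0.0004],[0,0,0]]
    - [5,[-0.0005,0.0014,-0.0004],[0,0,0]]
    - [5,[-0.0005,0.0014,-0.0004],[0,0,0]]
    - [5,[-0.0005,0.0014,-0.0004],[0,0,0]]
    - [5,[0,0,-0.0003],[0,0,0]]
    - [5,[0,0,0],[0,0,0]]

```text
clock: 17.5
ee_pos: [0.5248, 0.2123, 0.1054]
tool_rot: [-3.099, -0.5, -0.004]
wrist_force: [-4.0, 1.9, 14.1]
width: 0.0182
```

Force and sink match the same spring rate at y = 27 and y = 46, so caps 5 and 6 look home. A short firmer press here, then rolling back.

arm_command:
  commands:
    - [5,[0,0,-0.001],[0,0,0]]
    - [5,[0,0,0],[0,0,0]]
    - [5,[0,0,0],[0,0,0]]
    - [5,[0.0007,-0.0021,0.0012],[0,0,0]]
    - [5,[0.0007,-0.0021,0.0008],[0,0,0]]
    - [5,[0.0007,-0.0021,0.0007],[0,0,0]]
    - [5,[0.0007,-0.0021,0.0007],[0,0,0]]
    - [5,[0.0007,-0.0021,0.0006],[0,0,0]]

```text
clock: 18.5
ee_pos: [0.5283, 0.2019, 0.1085]
tool_rot: [-3.098, -0.5, -0.004]
wrist_force: [-3.6, 0.8, 14.7]
width: 0.0189
```

arm_command:
  commands:
    - [5,[0.0007,-0.0021,0.0006],[0,0,0]]
    - [5,[0.0007,-0.0021,0.0006],[0,0,0]]
    - [5,[0.0007,-0.0021,0.0005],[0,0,0]]
    - [5,[0.0007,-0.0021,0.0004],[0,0,0]]
    - [5,[0.0007,-0.0021,0.0004],[0,0,0]]
    - [5,[0.0007,-0.0021,0.0003],[0,0,0]]
    - [5,[0.0007,-0.0021,0.0003],[0,0,0]]
    - [5,[0,0,0],[0,0,0]]

```text
clock: 19.5
ee_pos: [0.5335, 0.1861, 0.1115]
tool_rot: [-3.1, -0.499, -0.004]
wrist_force: [-2.4, 0.5, 14.5]
width: 0.0191
```

arm_command:
  commands:
    - [5,[0.0005,-0.0014,0.0002],[0,0,0]]
    - [5,[0.0005,-0.0014,0.0002],[0,0,0]]
    - [5,[0.0005,-0.0014,0.0002],[0,0,0]]
    - [5,[0.0005,-0.0014,0.0001],[0,0,0]]
    - [5,[0.0005,-0.0014,0.0001],[0,0,0]]
    - [5,[0.0005,-0.0014,0.0001],[0,0,0]]
    - [5,[0.0005,-0.0014,0.0001],[0,0,0]]
    - [5,[0.0005,-0.0014,0.0],[0,0,0]]

```text
clock: 20.5
ee_pos: [0.5364, 0.1778, 0.1126]
tool_rot: [-3.096, -0.501, -0.002]
wrist_force: [-6.3, 5.4, 17.8]
width: 0.0187
```

arm_command:
  commands:
    - [5,[0.0005,-0.0014,0.0],[0,0,0]]
    - [5,[0.0005,-0.0014,0.0],[0,0,0]]
    - [5,[0.0005,-0.0014,0.0],[0,0,0]]
    - [5,[0.0005,-0.0014,0.0],[0,0,0]]
    - [5,[0.0005,-0.0014,0.0],[0,0,0]]
    - [5,[0.0005,-0.0014,0.0],[0,0,0]]
    - [5,[0,0,0.0],[0,0,0]]
    - [5,[0,0,0.0],[0,0,0]]

```text
clock: 21.5
ee_pos: [0.5404, 0.1656, 0.1125]
tool_rot: [-3.101, -0.498, -0.004]
wrist_force: [-3.9, -0.6, 15.3]
width: 0.0192
```

arm_command:
  commands:
    - [5,[0.0005,-0.0014,0.0],[0,0,0]]
    - [5,[0.0005,-0.0014,0.0],[0,0,0]]
    - [5,[0.0005,-0.0014,0.0],[0,0,0]]
    - [5,[0.0005,-0.0014,0.0],[0,0,0]]
    - [5,[0.0005,-0.0014,-0.0001],[0,0,0]]
    - [5,[0.0005,-0.0014,-0.0001],[0,0,0]]
    - [5,[0.0005,-0.0014,-0.0001],[0,0,0]]
    - [5,[0,0,0],[0,0,0]]

```text
clock: 22.5
ee_pos: [0.5428, 0.1586, 0.1119]
tool_rot: [-3.097, -0.501, -0.001]
wrist_force: [-4.0, 3.5, 14.3]
width: 0.0192
```

arm_command:
  commands:
    - [5,[0.0005,-0.0014,-0.0001],[0,0,0]]
    - [5,[0.0005,-0.0014,-0.0002],[0,0,0]]
    - [5,[0.0005,-0.0014,-0.0002],[0,0,0]]
    - [5,[0.0005,-0.0014,-0.0002],[0,0,0]]
    - [5,[0.0005,-0.0014,-0.0002],[0,0,0]]
    - [5,[0.0005,-0.0014,-0.0002],[0,0,0]]
    - [5,[0,0,0],[0,0,0]]
    - [5,[0,0,0],[0,0,0]]

```text
clock: 23.5
ee_pos: [0.5468, 0.1466, 0.1109]
tool_rot: [3.101, 0.497, 0.003]
wrist_force: [-3.7, -1.7, 13.1]
width: 0.019
```

arm_command:
  commands:
    - [5,[0.0005,-0.0014,-0.0004],[0,0,0]]
    - [5,[0.0005,-0.0014,-0.0004],[0,0,0]]
    - [5,[0.0005,-0.0014,-0.0003],[0,0,0]]
    - [5,[0.0005,-0.0014,-0.0004],[0,0,0]]
    - [5,[0.0005,-0.0014,-0.0004],[0,0,0]]
    - [5,[0.0005,-0.0014,-0.0004],[0,0,0]]
    - [5,[0.0005,-0.0014,-0.0004],[0,0,0]]
    - [5,[0,0,0],[0,0,0]]

```text
clock: 24.5
ee_pos: [0.5492, 0.1395, 0.1083]
tool_rot: [-3.098, -0.5, -0.001]
wrist_force: [-4.8, 2.5, 15.9]
width: 0.0187
```

arm_command:
  commands:
    - [5,[0.0005,-0.0014,-0.0004],[0,0,0]]
    - [5,[0.0005,-0.0014,-0.0004],[0,0,0]]
    - [5,[0.0005,-0.0014,-0.0004],[0,0,0]]
    - [5,[0.0005,-0.0014,-0.0005],[0,0,0]]
    - [5,[0.0005,-0.0014,-0.0005],[0,0,0]]
    - [5,[0.0005,-0.0014,-0.0005],[0,0,0]]
    - [5,[0,0,0],[0,0,0]]
    - [5,[0,0,0],[0,0,0]]

```text
clock: 25.5
ee_pos: [0.5534, 0.1271, 0.1057]
tool_rot: [3.1, 0.496, 0.003]
wrist_force: [-3.0, -4.1, 15.7]
width: 0.0189
```

arm_command:
  commands:
    - [5,[0.0005,-0.0014,-0.0008],[0,0,0]]
    - [5,[0,0,-0.0006],[0,0,0]]
    - [5,[0,0,0],[0,0,0]]
    - [5,[0,0,0],[0,0,0]]
    - [5,[0,0,0],[0,0,0]]
    - [5,[-0.0007,0.0021,0.0014],[0,0,0]]
    - [5,[-0.0007,0.0021,0.0008],[0,0,0]]
    - [5,[-0.0007,0.0021,0.0007],[0,0,0]]

```text
clock: 26.5
ee_pos: [0.5518, 0.1319, 0.1072]
tool_rot: [3.1, 0.495, 0.003]
wrist_force: [-2.5, -4.1, 13.7]
width: 0.0185
```

arm_command:
  commands:
    - [5,[-0.0007,0.0021,0.0007],[0,0,0]]
    - [5,[-0.0007,0.0021,0.0007],[0,0,0]]
    - [5,[-0.0007,0.0021,0.0006],[0,0,0]]
    - [5,[-0.0007,0.0021,0.0005],[0,0,0]]
    - [5,[-0.0007,0.0021,0.0005],[0,0,0]]
    - [5,[-0.0007,0.0021,0.0004],[0,0,0]]
    - [5,[-0.0007,0.0021,0.0004],[0,0,0]]
    - [5,[0,0,0],[0,0,0]]

```text
clock: 27.5
ee_pos: [0.5466, 0.1479, 0.1109]
tool_rot: [3.101, 0.497, 0.003]
wrist_force: [-2.7, -2.3, 14.9]
width: 0.0191
```

arm_command:
  commands:
    - [5,[-0.0007,0.0021,0.0004],[0,0,0]]
    - [5,[-0.0007,0.0021,0.0003],[0,0,0]]
    - [5,[-0.0007,0.0021,0.0003],[0,0,0]]
    - [5,[-0.0007,0.0021,0.0002],[0,0,0]]
    - [5,[-0.0007,0.0021,0.0001],[0,0,0]]
    - [5,[-0.0007,0.0021,0.0],[0,0,0]]
    - [5,[-0.0007,0.0021,0.0],[0,0,0]]
    - [5,[-0.0007,0.0021,0.0],[0,0,0]]

```text
clock: 28.5
ee_pos: [0.5412, 0.1648, 0.1124]
tool_rot: [3.101, 0.497, 0.003]
wrist_force: [-3.2, -2.0, 15.9]
width: 0.0193
```

arm_command:
  commands:
    - [5,[0,0,0.001],[0,0,0]]
    - [5,[0,0,0.001],[0,0,0]]
    - [5,[0,0,0.01],[0,0,0]]
    - [5,[0,0,0.04],[0,0,0]]
    - [5,[-0.04,-0.03,0.0],[0,0,0]]
    - [5,[-0.04,-0.04,0],[0,0,0]]
    - [5,[0,-0.04,0],[0,0,0]]
    - [5,[0,0,0],[0,0,0]]

```text
clock: 29.5
ee_pos: [0.4604, 0.0522, 0.1631]
tool_rot: [3.101, 0.489, 0.001]
wrist_force: [1.2, 0.4, -3.0]
width: 0.0194
```

```bash
python3 - <<'E'
from h import *
np.set_printoptions(precision=4,suppress=True)
s=observe(); print(s["clock"],s["ee_pos"],s["wrist_force"],s["width"])
c=cam("wrist"); im,d=grab_frame("wrist"); save("w5",im)
v,u=np.nonzero(d>0); K,R,t=c
P=(np.linalg.inv(K)@np.vstack([u,v,np.ones_like(u)])*d[v,u]).T; P=(P-t)@R
a=np.radians(18.4); p=P[:,:2]-[.5406,.1691]; X=p@[np.cos(a),np.sin(a)]; Y=p@[-np.sin(a),np.cos(a)]
for x in(0,.018,.036,.054):
    L=[]
    for y in np.arange(-.045,.05,.018):
        k=(abs(X-x)<.006)&(abs(Y-y)<.006)&(P[:,2]>.05)&(P[:,2]<.08); L.append((round(1e3*np.median(P[k,2]),2),int(k.sum())) if k.sum()>3 else None)
    print(x,L)
E
```

```text
29.5 [0.4604 0.0522 0.1631] [ 1.1531  0.3831 -2.9698] 0.019409672961387115
0 [(np.float64(61.07), 341), (np.float64(61.18), 338), (np.float64(61.16), 336), (np.float64(61.26), 338), (np.float64(61.31), 344), (np.float64(61.26), 346)]
0.018 [(np.float64(61.24), 365), (np.float64(61.29), 358), (np.float64(61.26), 352), (np.float64(61.26), 356), (np.float64(61.31), 363), (np.float64(61.33), 356)]
0.036 [(np.float64(60.62), 19), (np.float64(60.81), 21), (np.float64(60.71), 25), (np.float64(61.0), 26), (np.float64(61.03), 34), (np.float64(61.08), 35)]
0.054 [None, None, None, None, None, None]
```

View pics/w5.png

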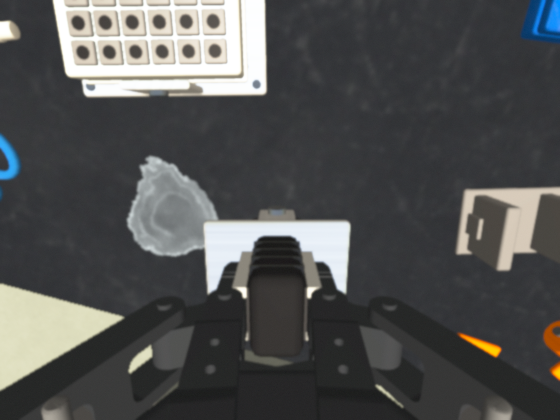

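The view shows the near row at (75–215, 50) flush with the others. By depth all six caps are at 61.1–61.3 mm, the same as the neighbouring row. Carrying the roller back above the stand at the right, which is visible at (505,225).

arm_command:
  commands:
    - [5,[0.0092,-0.045,0.0],[0,0,0]]
    - [5,[0.0092,-0.045,0.0],[0,0,0]]
    - [5,[0.0092,-0.045,0.0],[0,0,0]]
    - [5,[0.0092,-0.045,0.0],[0,0,0]]
    - [5,[0.0092,-0.0445,0.0],[0,0,0]]
    - [5,[0,0,-0.02],[0,0,0]]
    - [5,[0,0,0],[0,0,0]]
    - [5,[0,0,0],[0,0,0]]

```text
clock: 30.55
ee_pos: [0.5069, -0.1671, 0.1426]
tool_rot: [-3.1, -0.503, -0.0]
wrist_force: [-0.4, 0.7, -2.8]
width: 0.0191
```

```bash
python3 - <<'E'
from h import *
np.set_printoptions(precision=4,suppress=True)
s=observe(); R=cv2.Rodrigues(np.array(s["tool_rot"]))[0]; print(s["clock"],s["ee_pos"],R,s["wrist_force"],s["width"])
c=cam("wrist"); im,d=grab_frame("wrist"); save("w6",im)
v,u=np.nonzero(d>0); K,Rc,t=c
P=(np.linalg.inv(K)@np.vstack([u,v,np.ones_like(u)])*d[v,u]).T; P=(P-t)@Rc
k=(np.hypot(P[:,0]-.505,P[:,1]+.168)<.055); P=P[k]
for lo,hi in((.045,.060),(.10,.145),(.145,.185)):
    q=P[(P[:,2]>lo)&(P[:,2]<hi)]
    if len(q)>5: print(lo,len(q),cv2.minAreaRect(q[:,:2].astype(np.float32)),q.mean(0),np.percentile(q[:,2],[10,50,90]))
E
```

```text
30.55 [ 0.5069 -0.1671  0.1426] [[ 0.9488  0.3159  0.    ]
 [ 0.3159 -0.9488  0.0007]
 [ 0.0003 -0.0007 -1.    ]] [-0.3507  0.7472 -2.7896] 0.019096137999628195
0.045 1284 ((0.5156940221786499, -0.16522933542728424), (0.028927873820066452, 0.0742075964808464), 19.345369338989258) [ 0.5168 -0.1653  0.0515] [0.0501 0.0518 0.0527]
0.1 5859 ((0.5096350908279419, -0.16632884740829468), (0.03849846497178078, 0.070270836353302), 18.241981506347656) [ 0.5178 -0.1636  0.1367] [0.1364 0.1386 0.1394]
0.145 7876 ((0.5123080015182495, -0.16567356884479523), (0.041923828423023224, 0.04263439029455185), 62.25709915161133) [ 0.5135 -0.1651  0.1752] [0.1563 0.1808 0.1847]
```

View pics/w6.png

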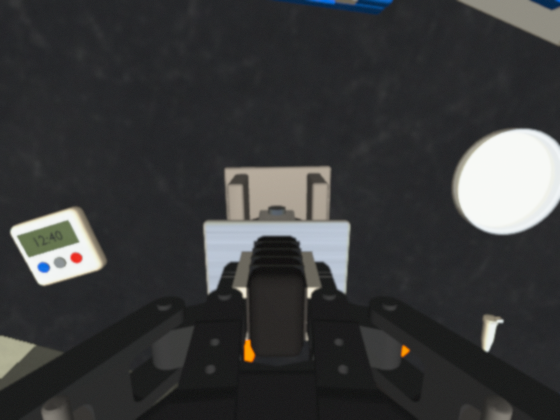

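The roller is over the stand, with its walls visible at (237,195) and (318,195) and the plate centred between them to about 1 mm. Lowering.

arm_command:
  commands:
    - [5,[-0.0003,-0.0011,0.0],[0,0,0]]
    - [5,[0,0,-0.015],[0,0,0]]
    - [5,[0,0,-0.02],[0,0,0]]
    - [5,[0,0,-0.02],[0,0,0]]
    - [5,[0,0,-0.015],[0,0,0]]
    - [5,[0,0,-0.006],[0,0,0]]
    - [5,[0,0,-0.003],[0,0,0]]
    - [5,[0,0,-0.0015],[0,0,0]]

```text
clock: 31.6
ee_pos: [0.5064, -0.1698, 0.0622]
tool_rot: [3.101, 0.499, 0.001]
wrist_force: [-1.0, -0.5, -2.4]
width: 0.019
```

arm_command:
  commands:
    - [5,[0,0,-0.0005],[0,0,0]]
    - [5,[0,0,0],[0,0,0]]
    - [5,[0,0,0],[0,0,0]]
    - [5,[0,0,0],[0,0,0]]
    - [5,[0,0,0],[0,0,0]]
    - [5,[0,0,0],[0,0,0]]
    - [5,[0,0,0],[0,0,0]]
    - [5,[0,0,0],[0,0,0]]

```text
clock: 32.6
ee_pos: [0.5064, -0.1698, 0.0619]
tool_rot: [3.101, 0.499, 0.001]
wrist_force: [-0.9, 1.2, 6.3]
width: 0.0189
```

Seated: the weight has transferred to the walls. Releasing and withdrawing straight up.

arm_command:
  commands:
    - [5,[0,0,0.0005],[0,0,0]]
    - [30,[0,0,0],[0,0,0]]
    - [50,[0,0,0],[0,0,0]]
    - [80,[0,0,0],[0,0,0]]
    - [100,[0,0,0],[0,0,0]]
    - [100,[0,0,0],[0,0,0]]
    - [100,[0,0,0],[0,0,0]]
    - [100,[0,0,0],[0,0,0]]

```text
clock: 33.6
ee_pos: [0.5061, -0.1697, 0.0619]
tool_rot: [3.102, 0.499, 0.0]
wrist_force: [-0.1, 0.2, 0.4]
width: 0.0853
```

arm_command:
  commands:
    - [100,[0,0,0.01],[0,0,0]]
    - [100,[0,0,0.02],[0,0,0]]
    - [100,[0,0,0.04],[0,0,0]]
    - [100,[0,0,0.05],[0,0,0]]
    - [100,[-0.02,0.01,0.03],[0,0,0]]
    - [100,[-0.02,0.01,0.03],[0,0,0]]
    - [100,[0,0,0],[0,0,0]]
    - [100,[0,0,0],[0,0,0]]

```text
clock: 34.6
ee_pos: [0.4665, -0.1496, 0.2419]
tool_rot: [3.101, 0.5, 0.001]
wrist_force: [-0.1, 0.0, -0.3]
width: 0.0853
```

```bash
python3 - <<'E'
from h import *
np.set_printoptions(precision=4,suppress=True)
s=observe(); print(s["clock"],s["ee_pos"],s["wrist_force"],s["width"])
c=cam("wrist"); im,d=grab_frame("wrist"); save("w7",im)
v,u=np.nonzero(d>0); K,R,t=c
P=(np.linalg.inv(K)@np.vstack([u,v,np.ones_like(u)])*d[v,u]).T; P=(P-t)@R
P=P[np.hypot(P[:,0]-.503,P[:,1]+.166)<.06]
for lo,hi in((.048,.063),(.055,.063),(.095,.115)):
    q=P[(P[:,2]>lo)&(P[:,2]<hi)]; print(lo,len(q),cv2.minAreaRect(q[:,:2].astype(np.float32)),q.mean(0),np.percentile(q[:,2],[5,50,95]))
E
```

```text
34.6 [ 0.4665 -0.1496  0.2419] [-0.1019  0.0158 -0.3303] 0.08532045704381323
0.048 2535 ((0.5027927756309509, -0.16952967643737793), (0.05468541383743286, 0.07360755652189255), 19.202167510986328) [ 0.5057 -0.1663  0.057 ] [0.0515 0.0578 0.0592]
0.055 2138 ((0.5063426494598389, -0.1699717938899994), (0.04376687854528427, 0.07001214474439621), 18.261215209960938) [ 0.5073 -0.1673  0.058 ] [0.0565 0.058  0.0592]
0.095 904 ((0.5065799355506897, -0.16975528001785278), (0.03334856405854225, 0.02016722597181797), 18.804216384887695) [ 0.5069 -0.1691  0.1032] [0.1002 0.1036 0.105 ]
```

View pics/w7.png

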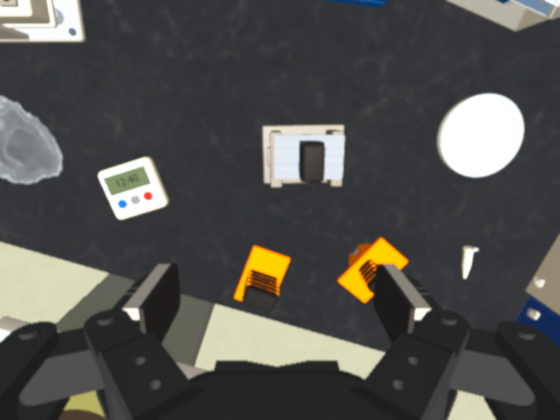

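The roller hangs upright in its stand at (305,155) with the plate flat at 58 mm. It is about 3.5 mm across and 1.5 mm along from the stand's middle. The gripper is clear and the bystanders in view are where they were, so I'm handing in.

```bash
python3 -c "
from cell import bot
print(bot.close_job())"
```

```text
the job is handed in; nothing more can be done
None
```

I pressed all six caps home with the grey roller, hung it back upright in its stand, and handed the job in at about 35 s. I rolled from the middle of the row to the +y end, back across to the -y end, then to the middle again. At the checks between moves the load on the block was 6 to 20 N.

- **Caps:** after rolling, the wrist camera's depth put all six at 61.1–61.3 mm, the same as the row beside them. One of the two outer rows was out of view in that picture. The next row in was only thinly covered and read 60.6–61.1 mm.
- **Roller:** its plate lies flat at 58 mm on both walls. It sits about 3.5 mm across and 1.5 mm along from the stand's middle, within the limits. The gripper is open and about 18 cm above the release height, with the wrist force near zero.
- **Bystanders:** I compared only those in the last wrist view (timer, petri dish), and by eye they had not moved. I did not look at the others again, but the arm passed well above the bench.
- **Not seen directly:** I had no reading of the drum angle. From the travel (+46 to -45 mm) it should have turned about 5 rad under load.
- **Failed or disagreed:** no check failed. The main oddity was up to 4 mm of sideways lag while rolling against raised caps, which cleared as they went down.

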